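Close a slat press with its wing nut

TASK

Close the slat press: turn the brass wing nut clockwise (seen from above) until it is fully home and the metal plate sits tight on the wooden slats, then let go. The two steel guide posts leave little room for fingers, so turn it in short arcs, letting go and taking a fresh hold between them; do not push hard against the posts, and leave the other things on the bench where they are.

Things in the scene. Friction and masses are not known exactly. Their poses are not given: they have to be found in the camera images.
- nut_grip (a point): Brass wing nut at the middle of the press: point on its axis at gripping height (80 to 84 mm above the table). x runs along the wings, z up. The wings are an upright bar 9 mm thick, 58 mm tip to tip, top 4 mm above the point (tips 10 mm). Pinch their flat sides from above, centred on the axis. They are clear down to 18 mm under the point, where the 22 mm wide hub begins; plate 30 mm under.
- nut (a joint): Turn of the wing nut, rad: grows clockwise seen from above, hard stop at 3.8 (plate tight on the slats); starts between 0.2 and 1.4. At 0.8 and at 3.94 the wings point at the two guide posts. Nut and plate sink 1 mm per rad. It turns with about 0.1 N m of friction and stays where it is left.
- press: The press, fixed to the table: plywood base 190 x 160 x 18 mm; origin under its centre, straight below the nut's axis. On it two stacks of slats 20 mm high, 26 mm wide, 150 mm long along y, at x = -50 and +50 mm; over them the aluminium plate, 150 x 122 x 12 mm, top 50 mm above the table when tight, up to 4 mm more when loose.
- post_a: Steel guide post with a red band, 16 mm diameter, standing at y = +45 mm of the press's frame, top 95 mm above the table (so it stands beside the wings, 37 mm from the nut's axis to its near side). Origin at its foot, 18 mm above the table.
- post_b: The same post at y = -45 mm of the press's frame.
- glue: Loose white glue bottle with an orange cap, 42 mm diameter, 110 mm high, standing beside the press on its +y side, 135 to 170 mm from the nut's axis; origin under its base. Leave alone.
- spare_slat: Loose wooden slat 150 x 26 x 10 mm lying beside the press on its -y side; origin under its centre. Leave alone.
- pencil_pot: Blue pot with pencils, 72 mm diameter, about 155 mm high, to the robot's left; origin under its base. Leave alone.
- brush: Glue brush lying to the robot's right; leave alone.
- driver: Screwdriver lying to the robot's right; leave alone.
- tape: Roll of blue tape, 90 mm diameter, 25 mm high, beyond the press; origin under its centre. Leave alone.
Not all that is in view belongs to the job. Leave any blue or pink look-alike of the press alone.

How it is judged:
At the end, for the whole second after the job is handed in: The wing nut has been turned clockwise to within 0.25 rad of its stop (joint above 3.55 of 3.8), so that the plate sits on the slats, and is at rest and released (value of joint nut above 3.55 rad and velocity of joint nut below 0.05 rad/s); the robot touches nothing.
It fails at once if a guide post was pushed with more than 20 N (contact force between any of post_a, post_b and anything else above 20 N).
It fails at once if one of the loose things on the bench was moved by more than 40 mm (distance of any of glue, spare_slat, pencil_pot, brush, driver, tape from where it was at the start of the episode above 0.04 m).
It also fails if it takes over 58 s, if anything falls off the work surface, if the arm or the gripper's body presses on something with over 40 N, if the wrist force passes 120 N, or if a joint passes its speed limit or range.

ROBOT

A 6-joint arm with a two-finger parallel gripper is mounted at the origin on the work surface. World frame = base frame: x ahead of the robot, y to its left, z up, the work surface at z = 0. Lengths are in m, angles in rad, forces in N, time in s.
With the tool pointing down it reaches from about 0.25 to 0.725 m from the base axis. Payload 4 kg.
Tool frame: the origin (TCP) lies on the centre line of the jaws, within the pads' length; the fingertips stand 17 mm ahead of it and the grasp point (between the pads) lies 2 mm behind it; z points along the fingers, y is the line along which they close (so a half turn about z gives the same grasp; the last joint's range is limited). The gripper opens to 85 mm and grips with 20 to 120 N. Pads are 22 mm wide; open, the fingers measure 114 mm over their backs; the gripper's body (76 mm by 85 mm) begins 54 mm behind the grasp point. The pads swing forward as they close: fully open they stand 13 mm farther back than shut.
Start: joints at [1.329, 0.241, 0.005, 1.335, 0, 1.571], TCP at [0.12, 0.485, 0.248] pointing down, gripper open.
Joint ranges: [-2.72, 2.72], [-1.05, 1.87], [-1.09, 1.28], [-1.99, 2.15], [-1.42, 1.44], [-3.14, 3.14]. Speed limits (rad/s): [2.79, 2.79, 3.14, 3.14, 3.14, 3.14].

INTERFACE

Orientations are given as a unit quaternion [x, y, z, w].
In Python, from workcell import bot, camera, get_calibration gives the robot as it stands.
- The arm moves only by the tool apply_moves, never from a script. Its argument "steps" is a list of rows, each a list of 3 entries, a list of its own where there are three numbers: the shift along the tool's x, y, z as a fraction of full scale, then the turn, a rotation vector about the tool's x, y, z as a fraction of full scale, then the opening, from 0 (shut) to 1 (fully open). A call has exactly 8 rows; each row shifts and turns the commanded pose from where the row before left it, along the tool's axes as they then stand; what a row does not reach is not made up. Full scale, the value 1, is 20 cm for a shift and pi rad for a turn. A row lasts 1/12 s, in which the tool goes at most 41.7 mm and 7.16 degrees, less where a joint would pass 70% of its speed; a pose out of reach is approached as far as the arm can. A call with a number of a shift or a turn outside -1 to 1 is refused whole. A call with a gripper value outside its range is refused whole. The fingers move at their own pace and stop on an object; the grip force is fixed at half the most. Time passes only in rows, so rows that do not move let the fingers close, or fill a call up. It gives the time, the measured TCP pose, the force, the opening and the grip force at its end, in the units of the state.
- bot.get_obs(): the state, without advancing time (a new reading comes with each control period).
- camera(name): name is "scene" or "top" or "wrist"; returns (picture, depth): 384x512x3 uint8, red, green, blue; 384x512 float32, m along the optical axis (not along the pixel's ray), 0 where there is no reading.
- get_calibration(name): a dict with "fov_y" (degrees; the focal length in pixels is half the picture's height over the tangent of half this angle, whatever the lens; pixels are square), "cx", "cy" (the principal point, pixels), "rvec" (rotation vector, rad) and "tvec" (3), from world to camera coordinates, as OpenCV has them. Camera axes: x right, y down, z forward; pixel columns grow to the right and rows downward; lengths in m; the calibration is good to about 2 mm. A picture is of the moment at which its call begins: read the wrist's pose just before it. get_calibration takes no time and is no camera call; for the wrist camera it gives the pose at the moment of the call.
- bot.job_done(): hands the job in; it is judged then, once.
The state is a dict: "clock": time; "joint_pos": joint angles; "joint_vel": joint speeds; "tau": joint torques, N m; "eef_pos": TCP position; "tool_rot": TCP orientation; "ft_force": force on the tool from outside, world axes, zero at the start; "ft_torque": the same for the moment, N m; "grip_width": finger opening in m; "grasp_force": force on a finger pad.
Only numpy, scipy, OpenCV 4.12 (cv2) and the standard library are available. Lean on these libraries where they do the work, as an engineer would, in place of code of your own. Each camera call takes 0.05 s, during which the arm holds its last target. There are 200 camera calls.

## Working session

There is one attempt and no reset: what is moved stays moved. The work goes in short steps, Python scripts to look and compute and a tool call to move; the robot and the scene stay as the last step left them, time stands still between calls to the robot, and variables do not carry over. Pictures are saved under pics/ and viewed, at most 10 in all, crops included, and the job is handed in when it is done.

Besides the shell and the picture viewer there is one more tool, called by a JSON object that holds its "op" and its "data". apply_moves: Moves the arm, as the interface text tells. Its arguments: {"type":"object","properties":{"steps":{"type":"array"}},"required":["steps"]}

```bash
mkdir -p pics; cat > h.py <<'E'
import numpy as np, cv2
from workcell import bot, camera, get_calibration
def cal(n):
    c=get_calibration(n); R=cv2.Rodrigues(np.array(c['rvec'],float))[0]; return c,R,np.array(c['tvec'],float)
def look(n):
    c,R,t=cal(n); p,d=camera(n); return p,d,c,R,t
def cloud(d,c,R,t):
    h,w=d.shape; f=h/2/np.tan(np.radians(c['fov_y'])/2)
    u,v=np.meshgrid(np.arange(w),np.arange(h))
    P=np.stack([(u-c['cx'])/f*d,(v-c['cy'])/f*d,d],-1)
    return (P-t)@R
E
python3 - <<'E'
from h import *
o=bot.get_obs();print(o)
for n in('top','scene'):
    p,d,c,R,t=look(n);np.savez(n,p=p,d=d,W=cloud(d,c,R,t));print(c,-R.T@t)
    cv2.imwrite(f'pics/{n}.png',cv2.cvtColor(p,cv2.COLOR_RGB2BGR))
E
```

```text
{'clock': 0.0, 'joint_pos': array([1.32899508e+00, 2.41402253e-01, 3.67610417e-03, 1.33514603e+00,
       1.58663349e-05, 1.57077033e+00]), 'joint_vel': array([ 0.0002029 , -0.00058929,  0.00038387,  0.00025747, -0.0006204 ,
       -0.00211483]), 'tau': array([ 9.17429752e-04, -3.72314894e+01,  2.52409601e+01,  1.69811439e-02,
       -1.59610890e-04, -8.59303327e-06]), 'eef_pos': array([0.11957815, 0.48487389, 0.24739988]), 'tool_rot': array([ 1.20593347e-01,  9.92701449e-01, -1.02938881e-03, -1.33068785e-04]), 'ft_force': array([-0.25708689,  0.52237664, -0.70229408]), 'ft_torque': array([ 0.02376559,  0.05190816, -0.00122564]), 'grasp_force': 0.0, 'grip_width': 0.08499588167115046}
{'fov_y': 53.83227829887013, 'cx': 253.58429922417108, 'cy': 190.77394301138747, 'rvec': array([ 2.10870743, -2.16787853,  0.15981732]), 'tvec': array([-0.01123057,  0.51038591,  1.26910439])} [ 0.30832703 -0.02961369  1.3324051 ]
{'fov_y': 53.94954231800488, 'cx': 249.86014713166648, 'cy': 193.22073187870828, 'rvec': array([ 1.5883693 ,  1.91564887, -0.85940599]), 'tvec': array([ 0.10693659, -0.28575585,  1.49638428])} [1.29255038 0.15489787 0.79848477]
```

View pics/top.png

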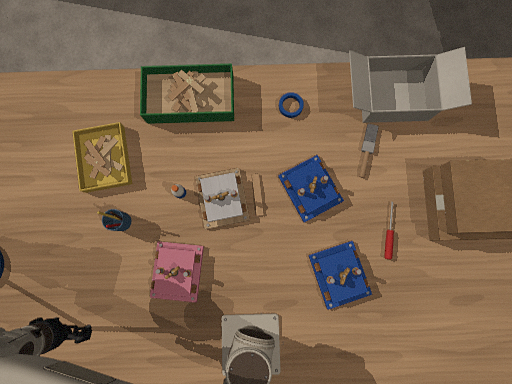

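View pics/scene.png

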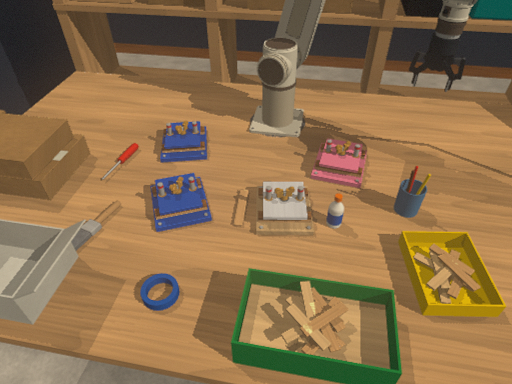

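The top view shows four presses: blue (311,188), blue (340,275), pink (176,272) and plain wood/aluminium (221,196). The last one fits: it has a plywood base and metal plate, with the glue bottle at (178,190) on its left and the loose slat at (258,194) on its right. I'll confirm with a crop and measure it.

```bash
python3 - <<'E'
from h import *
z=np.load('top.npz');p,W=z['p'],z['W']
a=cv2.resize(p[155:240,165:275],None,fx=7,fy=7,interpolation=cv2.INTER_CUBIC)
cv2.imwrite('pics/crop.png',cv2.cvtColor(a[:595],cv2.COLOR_RGB2BGR))
s=np.load('scene.npz')
for n,w,box in(('top',W,(160,235,192,252)),('scene',s['W'],(175,245,250,322))):
    w=w[box[0]:box[1],box[2]:box[3]].reshape(-1,3)
    pl=w[(w[:,2]>.045)&(w[:,2]<.060)]
    r=cv2.minAreaRect((pl[:,:2]*1000).astype(np.float32));print(n,'plate',r,np.median(pl[:,2]))
    q=w[(w[:,2]>.068)&(w[:,2]<.105)];print(np.round(q[np.argsort(q[:,1])],3)[::max(1,len(q)//60)].tolist())
E
```

```text
top plate ((492.6743469238281, 87.13653564453125), (150.406494140625, 122.10704040527344), 10.034213066101074) 0.052741479930544496
[[0.499, 0.036, 0.095], [0.503, 0.036, 0.093], [0.497, 0.037, 0.088], [0.495, 0.037, 0.073], [0.506, 0.039, 0.095], [0.502, 0.039, 0.095], [0.499, 0.039, 0.094], [0.496, 0.04, 0.094], [0.493, 0.04, 0.093], [0.493, 0.041, 0.068], [0.506, 0.043, 0.093], [0.496, 0.043, 0.095], [0.503, 0.043, 0.092], [0.499, 0.043, 0.093], [0.492, 0.043, 0.095], [0.492, 0.044, 0.072], [0.496, 0.046, 0.096], [0.506, 0.046, 0.093], [0.499, 0.046, 0.095], [0.503, 0.046, 0.093], [0.494, 0.047, 0.085], [0.499, 0.049, 0.096], [0.503, 0.049, 0.092], [0.497, 0.05, 0.086], [0.497, 0.06, 0.09], [0.502, 0.06, 0.082], [0.5, 0.063, 0.09], [0.497, 0.063, 0.09], [0.504, 0.063, 0.087], [0.495, 0.064, 0.08], [0.5, 0.066, 0.093], [0.504, 0.066, 0.092], [0.497, 0.066, 0.09], [0.494, 0.067, 0.086], [0.494, 0.068, 0.068], [0.496, 0.069, 0.101], [0.494, 0.07, 0.092], [0.501, 0.07, 0.088], [0.493, 0.071, 0.074], [0.5, 0.073, 0.094], [0.494, 0.073, 0.092], [0.497, 0.073, 0.089], [0.493, 0.074, 0.07
[... 2647 characters left out ...]
], [0.496, 0.1, 0.072], [0.493, 0.101, 0.088], [0.494, 0.102, 0.078], [0.489, 0.103, 0.092], [0.494, 0.104, 0.086], [0.493, 0.105, 0.074], [0.493, 0.107, 0.093], [0.49, 0.107, 0.075], [0.493, 0.108, 0.07], [0.494, 0.11, 0.09], [0.493, 0.11, 0.078], [0.49, 0.112, 0.087], [0.488, 0.115, 0.082], [0.491, 0.124, 0.086], [0.49, 0.124, 0.074], [0.49, 0.126, 0.094], [0.493, 0.127, 0.081], [0.482, 0.128, 0.094], [0.491, 0.129, 0.095], [0.494, 0.13, 0.086], [0.497, 0.13, 0.077], [0.487, 0.131, 0.095], [0.494, 0.132, 0.094], [0.495, 0.133, 0.083], [0.483, 0.133, 0.095], [0.487, 0.134, 0.096], [0.493, 0.135, 0.09], [0.495, 0.136, 0.08], [0.482, 0.136, 0.092], [0.493, 0.138, 0.09], [0.492, 0.138, 0.078]]
```

View pics/crop.png

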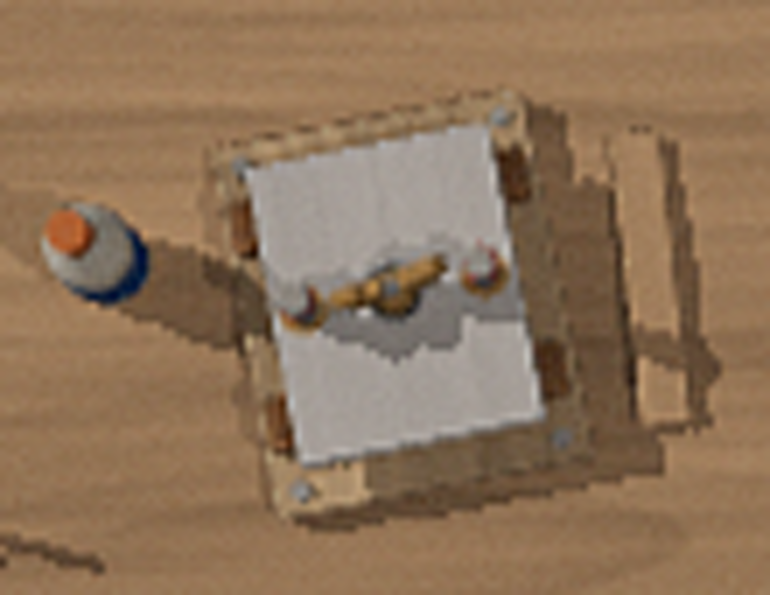

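The crop confirms the wood/aluminium press: its wing nut is at crop (388,288), with posts at (300,305) and (483,270). The press centre is about (0.494, 0.0875) with a yaw of about 10°. The wings are about 17° CCW from +y, so the joint reads about 0.67. I'm moving above it now.

{"op": "apply_moves", "data": {"steps": [[[-0.143, -0.0925, 0], [0, 0, 0], 1], [[-0.143, -0.0925, 0], [0, 0, 0], 1], [[-0.143, -0.0925, 0], [0, 0, 0], 1], [[-0.143, -0.0925, 0], [0, 0, 0], 1], [[-0.143, -0.0925, 0], [0, 0, 0], 1], [[-0.143, -0.0925, 0], [0, 0, 0], 1], [[-0.143, -0.0925, 0], [0, 0, 0], 1], [[-0.143, -0.0925, 0], [0, 0, 0], 1]]}}

```text
clock: 0.77
eef_pos: [0.307, 0.2854, 0.248]
tool_rot: [0.12, 0.993, -0.0, -0.0]
ft_force: [0.3, 0.1, 0.3]
grip_width: 0.0855
grasp_force: 0.0
```

{"op": "apply_moves", "data": {"steps": [[[-0.143, -0.0925, 0], [0, 0, 0], 1], [[-0.143, -0.0925, 0], [0, 0, 0], 1], [[-0.143, -0.0925, 0], [0, 0, 0], 1], [[-0.143, -0.0925, 0], [0, 0, 0], 1], [[-0.143, -0.0925, 0], [0, 0, 0], 1], [[-0.143, -0.0925, 0], [0, 0, 0], 1], [[-0.143, -0.0925, 0], [0, 0, 0], 1], [[-0.143, -0.0925, 0], [0, 0, 0], 1]]}}

```text
clock: 1.43
eef_pos: [0.4938, 0.0869, 0.2479]
tool_rot: [0.121, 0.993, -0.0, -0.0]
ft_force: [-0.2, 0.6, 0.5]
grip_width: 0.0851
grasp_force: 0.0
```

{"op": "apply_moves", "data": {"steps": [[[0, 0, 0], [0, 0, -0.039], 1], [[0, 0, 0], [0, 0, -0.039], 1], [[0, 0, 0], [0, 0, -0.039], 1], [[0, 0, 0], [0, 0, -0.039], 1], [[0, 0, 0], [0, 0, -0.039], 1], [[0, 0, 0], [0, 0, -0.039], 1], [[0, 0, 0], [0, 0, -0.039], 1], [[0, 0, 0], [0, 0, -0.039], 1]]}}

```text
clock: 2.1
eef_pos: [0.4928, 0.0884, 0.2477]
tool_rot: [-0.364, 0.932, 0.0, -0.001]
ft_force: [-0.2, -0.1, 0.3]
grip_width: 0.0856
grasp_force: 0.0
```

{"op": "apply_moves", "data": {"steps": [[[0, 0, 0], [0, 0, -0.039], 1], [[0, 0, 0], [0, 0, -0.039], 1], [[0, 0, 0], [0, 0, -0.039], 1], [[0, 0, 0], [0, 0, -0.039], 1], [[0, 0, 0], [0, 0, -0.039], 1], [[0, 0, 0], [0, 0, -0.039], 1], [[0, 0, 0], [0, 0, -0.039], 1], [[0, 0, 0], [0, 0, -0.039], 0.4]]}}

```text
clock: 2.77
eef_pos: [0.4928, 0.0884, 0.2478]
tool_rot: [0.759, -0.651, -0.0, 0.0]
ft_force: [0.9, 0.6, -0.1]
grip_width: 0.0755
grasp_force: 0.0
```

```bash
cat > w.py <<'E'
from h import *
import sys
from scipy.spatial.transform import Rotation as Ro
o=bot.get_obs();print(o['clock'],o['joint_pos'].round(3),o['eef_pos'].round(4),o['ft_force'].round(1),o['grip_width'])
M=Ro.from_quat(o['tool_rot']).as_matrix();print('tool y deg',np.degrees(np.arctan2(M[1,1],M[0,1])),'z',M[:,2].round(4))
p,d,c,R,t=look('wrist');W=cloud(d,c,R,t)
cv2.imwrite('pics/%s.png'%sys.argv[1],cv2.cvtColor(p,cv2.COLOR_RGB2BGR))
np.savez('wrist',p=p,d=d,W=W,R=R,t=t)
m=(abs(W[...,0]-.494)<.09)&(abs(W[...,1]-.0875)<.09)&(d>0)
w=W[m];pl=w[(w[:,2]>.045)&(w[:,2]<.06)]
print('plate',cv2.minAreaRect((pl[:,:2]*1000).astype(np.float32)),np.median(pl[:,2]))
q=w[(w[:,2]>.076)&(w[:,2]<.1)]
D=np.array([-np.sin(np.radians(10)),np.cos(np.radians(10))])
C=np.array([.494,.0875])
for s in(1,-1):
    k=q[(np.hypot(*(q[:,:2]-C-s*.045*D).T)<.013)&(q[:,2]>.085)];
    if len(k): print('post',s,len(k),k.min(0).round(4),k.max(0).round(4),((k.min(0)+k.max(0))/2).round(4))
k=q[np.hypot(*(q[:,:2]-C).T)<.031]
r=cv2.minAreaRect((k[:,:2]*1000).astype(np.float32));
e=np.linalg.svd(k[:,:2]-k[:,:2].mean(0),full_matrices=False)[2][0]
print('wings',len(k),r,k.mean(0).round(4),k[:,2].max(),'dir deg',np.degrees(np.arctan2(e[1],e[0]))%180)
E
python3 w.py wr1
```

```text
2.7667 [ 0.178  0.243  0.007  1.336 -0.    -1.547] [0.4928 0.0884 0.2478] [ 0.9  0.6 -0.1] 0.07547785361330742
tool y deg -171.18740187278473 z [-1.2e-03 -2.0e-04 -1.0e+00]
plate ((492.69378662109375, 85.93402099609375), (150.10133361816406, 122.0680923461914), 9.724955558776855) 0.05264780259655287
post 1 223 [0.4768 0.1212 0.0851] [0.4932 0.1378 0.0961] [0.485  0.1295 0.0906]
post -1 255 [0.4921 0.0332 0.0854] [0.5083 0.0501 0.0967] [0.5002 0.0417 0.091 ]
wings 500 ((492.7870788574219, 85.30426788330078), (8.974995613098145, 56.52774429321289), 18.085542678833008) [0.493  0.0842 0.088 ] 0.09404194084020936 dir deg 108.17378377074726
```

View pics/wr1.png

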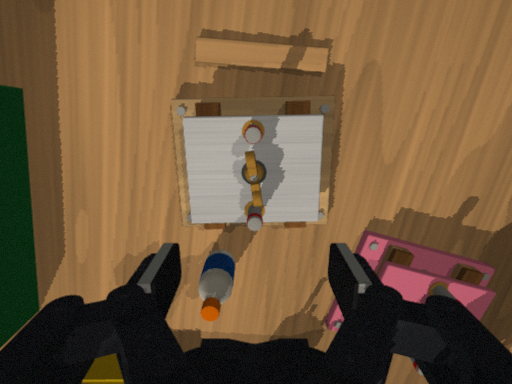

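The wrist view shows the wings at (254,182), between the posts at (253,132) and (255,221), and the fingers are clear. The axis is at (0.4927, 0.0857) and the wings point at 108°, so the joint reads about 0.65. I'm aligning, going down and gripping.

{"op": "apply_moves", "data": {"steps": [[[0, 0, 0], [0, 0, -0.026], 0.4], [[0, 0, 0], [0, 0, -0.026], 0.4], [[0.0127, 0.0045, 0], [0, 0, 0], 0.4], [[0, 0, 0.14], [0, 0, 0], 0.4], [[0, 0, 0.14], [0, 0, 0], 0.4], [[0, 0, 0.14], [0, 0, 0], 0.4], [[0, 0, 0.14], [0, 0, 0], 0.4], [[0, 0, 0.14], [0, 0, 0], 0.4]]}}

```text
clock: 3.48
eef_pos: [0.4928, 0.0856, 0.1071]
tool_rot: [0.807, -0.591, 0.0, 0.0]
ft_force: [0.5, 0.3, -0.5]
grip_width: 0.0341
grasp_force: 0.0
```

{"op": "apply_moves", "data": {"steps": [[[0, 0, 0.04], [0, 0, 0], 0.4], [[0, 0, 0.04], [0, 0, 0], 0.4], [[0, 0, 0.027], [0, 0, 0], 0.4], [[0, 0, 0], [0, 0, 0], 0], [[0, 0, 0], [0, 0, 0], 0], [[0, 0, 0], [0, 0, 0], 0], [[0, 0, 0], [0, 0, 0], 0], [[0, 0, 0], [0, 0, 0], 0]]}}

```text
clock: 4.15
eef_pos: [0.4939, 0.0859, 0.0882]
tool_rot: [0.808, -0.589, 0.001, -0.001]
ft_force: [-1.5, -1.2, 5.2]
grip_width: 0.0073
grasp_force: 60.6
```

```bash
cat > s.py <<'E'
from h import *
from scipy.spatial.transform import Rotation as Ro
o=bot.get_obs();M=Ro.from_quat(o['tool_rot']).as_matrix()
print(o['clock'],o['joint_pos'].round(3),o['eef_pos'].round(4),o['ft_force'].round(1),o['ft_torque'].round(2),o['grip_width'].round(4),o['grasp_force'],'ydeg',np.degrees(np.arctan2(M[1,1],M[0,1]))%360)
E
python3 s.py
```

```text
Traceback (most recent call last):
  File "s.py", line 4, in <module>
    print(o['clock'],o['joint_pos'].round(3),o['eef_pos'].round(4),o['ft_force'].round(1),o['ft_torque'].round(2),o['grip_width'].round(4),o['grasp_force'],'ydeg',np.degrees(np.arctan2(M[1,1],M[0,1]))%360)
                                                                                                                  ^^^^^^^^^^^^^^^^^^^^^
AttributeError: 'float' object has no attribute 'round'
```

{"op": "apply_moves", "data": {"steps": [[[0, 0, 0], [0, 0, 0.02], 0], [[0, 0, 0], [0, 0, 0.035], 0], [[0, 0, 0], [0, 0, 0.035], 0], [[0, 0, 0], [0, 0, 0.035], 0], [[0, 0, 0], [0, 0, 0.035], 0], [[0, 0, 0], [0, 0, 0.035], 0], [[0, 0, 0], [0, 0, 0.035], 0], [[0, 0, 0], [0, 0, 0], 0]]}}

```text
clock: 4.82
eef_pos: [0.4931, 0.0859, 0.0875]
tool_rot: [-0.547, 0.837, -0.0, 0.0]
ft_force: [-1.5, -0.5, 3.1]
grip_width: 0.0075
grasp_force: 60.4
```

```bash
sed -i "s/o\['grip_width'\].round(4)/o['grip_width']/" s.py; python3 s.py
```

```text
4.8167 [ 0.172  0.373 -0.259  0.938  0.    -0.985] [0.4931 0.0859 0.0875] [-1.5 -0.5  3.1] [-0.07  0.36 -0.07] 0.0074983941528165106 60.43329049833119 ydeg 156.31428700367903
```

{"op": "apply_moves", "data": {"steps": [[[0, 0, 0], [0, 0, 0], 0.25], [[0, 0, 0], [0, 0, 0], 0.25], [[0, 0, 0], [0, 0, 0], 0.25], [[0, 0, 0], [0, 0, 0], 0], [[0, 0, 0], [0, 0, 0], 0], [[0, 0, 0], [0, 0, 0], 0], [[0, 0, 0], [0, 0, 0], 0], [[0, 0, 0], [0, 0, 0], 0]]}}

```text
clock: 5.48
eef_pos: [0.4931, 0.0859, 0.0871]
tool_rot: [-0.548, 0.837, 0.0, 0.0]
ft_force: [-1.2, 0.7, 2.5]
grip_width: 0.0071
grasp_force: 58.8
```

{"op": "apply_moves", "data": {"steps": [[[0, 0, 0], [0, 0, 0.02], 0], [[0, 0, 0], [0, 0, 0.035], 0], [[0, 0, 0], [0, 0, 0.035], 0], [[0, 0, 0], [0, 0, 0.035], 0], [[0, 0, 0], [0, 0, 0.035], 0], [[0, 0, 0], [0, 0, 0.035], 0], [[0, 0, 0], [0, 0, 0.035], 0], [[0, 0, 0], [0, 0, 0], 0]]}}

```text
clock: 6.15
eef_pos: [0.4926, 0.0864, 0.0864]
tool_rot: [-0.216, 0.976, 0.001, -0.0]
ft_force: [-0.9, 1.6, -0.9]
grip_width: 0.0071
grasp_force: 58.6
```

```bash
python3 s.py
```

```text
6.15 [ 0.173  0.374 -0.26   0.937  0.001 -0.263] [0.4926 0.0864 0.0864] [-0.9  1.6 -0.9] [ 0.54  0.15 -0.1 ] 0.007122793861317566 58.553664847277105 ydeg 114.95464449487498
```

{"op": "apply_moves", "data": {"steps": [[[0, 0, 0], [0, 0, 0], 0.2], [[0, 0, 0], [0, 0, 0], 0.2], [[0, 0, 0.004], [0, 0, 0], 0.2], [[0, 0, 0], [0, 0, 0], 0], [[0, 0, 0], [0, 0, 0], 0], [[0, 0, 0], [0, 0, 0], 0], [[0, 0, 0], [0, 0, 0], 0], [[0, 0, 0], [0, 0, 0], 0]]}}

```text
clock: 6.82
eef_pos: [0.4929, 0.0864, 0.0863]
tool_rot: [-0.217, 0.976, 0.001, 0.0]
ft_force: [-2.7, 5.1, 3.8]
grip_width: 0.0072
grasp_force: 59.6
```

{"op": "apply_moves", "data": {"steps": [[[0, 0, 0], [0, 0, 0.02], 0], [[0, 0, 0], [0, 0, 0.035], 0], [[0, 0, 0], [0, 0, 0.035], 0], [[0, 0, 0], [0, 0, 0.035], 0], [[0, 0, 0], [0, 0, 0.035], 0], [[0, 0, 0], [0, 0, 0.035], 0], [[0, 0, 0], [0, 0, 0.035], 0], [[0, 0, 0], [0, 0, 0], 0]]}}

```text
clock: 7.48
eef_pos: [0.4928, 0.0869, 0.0856]
tool_rot: [0.144, 0.99, 0.001, -0.001]
ft_force: [-0.7, 6.9, -1.8]
grip_width: 0.0072
grasp_force: 59.1
```

```bash
python3 s.py
```

```text
7.4833 [ 0.173  0.376 -0.261  0.935  0.002  0.462] [0.4928 0.0869 0.0856] [-0.7  6.9 -1.8] [ 1.34  0.17 -0.1 ] 0.007157028813984065 59.10666497424245 ydeg 73.47328205722962
```

{"op": "apply_moves", "data": {"steps": [[[0, 0, 0], [0, 0, 0], 0.2], [[0, 0, 0], [0, 0, 0], 0.2], [[0, 0.005, 0.003], [0, 0, 0], 0.2], [[0, 0, 0], [0, 0, 0], 0], [[0, 0, 0], [0, 0, 0], 0], [[0, 0, 0], [0, 0, 0], 0], [[0, 0, 0], [0, 0, 0], 0], [[0, 0, 0], [0, 0, 0], 0]]}}

```text
clock: 8.15
eef_pos: [0.4938, 0.0868, 0.0857]
tool_rot: [0.142, 0.99, 0.0, 0.0]
ft_force: [1.9, 1.8, -0.2]
grip_width: 0.0073
grasp_force: 60.6
```

{"op": "apply_moves", "data": {"steps": [[[0, 0, 0], [0, 0, 0.02], 0], [[0, 0, 0], [0, 0, 0.035], 0], [[0, 0, 0], [0, 0, 0.035], 0], [[0, 0, 0], [0, 0, 0.035], 0], [[0, 0, 0], [0, 0, 0.035], 0], [[0, 0, 0], [0, 0, 0.035], 0], [[0, 0, 0], [0, 0, 0.035], 0], [[0, 0, 0], [0, 0, 0], 0]]}}

```text
clock: 8.82
eef_pos: [0.4936, 0.0866, 0.085]
tool_rot: [0.484, 0.875, -0.0, 0.0]
ft_force: [3.3, 1.6, -5.3]
grip_width: 0.007
grasp_force: 60.0
```

```bash
python3 s.py
```

```text
8.8167 [ 1.740e-01  3.770e-01 -2.600e-01  9.340e-01 -1.000e-03  1.184e+00] [0.4936 0.0866 0.085 ] [ 3.3  1.6 -5.3] [ 0.16 -0.62 -0.11] 0.007035276253203365 59.99459283426404 ydeg 32.12445996919389
```

{"op": "apply_moves", "data": {"steps": [[[0, 0, 0], [0, 0, 0], 0.2], [[0, 0, 0], [0, 0, 0], 0.2], [[0, 0, 0.002], [0, 0, 0], 0.2], [[0, 0, 0], [0, 0, 0], 0], [[0, 0, 0], [0, 0, 0], 0], [[0, 0, 0], [0, 0, 0], 0], [[0, 0, 0], [0, 0, 0], 0], [[0, 0, 0], [0, 0, 0], 0]]}}

```text
clock: 9.48
eef_pos: [0.4935, 0.0869, 0.0854]
tool_rot: [0.483, 0.876, 0.0, 0.0]
ft_force: [0.1, 0.8, 2.0]
grip_width: 0.0071
grasp_force: 60.3
```

{"op": "apply_moves", "data": {"steps": [[[0, 0, 0], [0, 0, 0.015], 0], [[0, 0, 0], [0, 0, 0.015], 0], [[0, 0, 0], [0, 0, 0.015], 0], [[0, 0, 0], [0, 0, 0.015], 0], [[0, 0, 0], [0, 0, 0.015], 0], [[0, 0, 0], [0, 0, 0.01], 0], [[0, 0, 0], [0, 0, 0], 0], [[0, 0, 0], [0, 0, 0], 0]]}}

```text
clock: 10.15
eef_pos: [0.4935, 0.0869, 0.0852]
tool_rot: [0.595, 0.804, 0.0, 0.0]
ft_force: [1.2, 0.4, 1.4]
grip_width: 0.0073
grasp_force: 60.3
```

```bash
python3 s.py
```

```text
10.15 [ 0.174  0.377 -0.26   0.934  0.     1.448] [0.4935 0.0869 0.0852] [1.2 0.4 1.4] [ 0.13 -0.07  0.33] 0.007327692348735335 60.308998161981435 ydeg 17.01794920663548
```

Turning torque has risen to 0.33 N m and the tool is at 17°, which matches the stop. I'm releasing, lifting and checking.

{"op": "apply_moves", "data": {"steps": [[[0, 0, 0], [0, 0, 0], 0.3], [[0, 0, 0], [0, 0, 0], 0.3], [[0, 0, 0], [0, 0, 0], 0.3], [[0, 0, -0.1], [0, 0, 0], 0.3], [[0, 0, -0.18], [0, 0, 0], 0.3], [[0, 0, -0.18], [0, 0, 0], 0.3], [[0, 0, -0.18], [0, 0, 0], 0.3], [[0, 0, -0.15], [0, 0, 0], 0.3]]}}

```text
clock: 10.82
eef_pos: [0.4934, 0.0866, 0.2457]
tool_rot: [0.595, 0.803, 0.0, 0.001]
ft_force: [-0.1, -0.2, 0.7]
grip_width: 0.0255
grasp_force: 0.0
```

{"op": "apply_moves", "data": {"steps": [[[0, 0, 0], [0, 0, 0], 0.3], [[0, 0, 0], [0, 0, 0], 0.3], [[0, 0, 0], [0, 0, 0], 0.3], [[0, 0, 0], [0, 0, 0], 0.3], [[0, 0, 0], [0, 0, 0], 0.3], [[0, 0, 0], [0, 0, 0], 0.3], [[0, 0, 0], [0, 0, 0], 0.3], [[0, 0, 0], [0, 0, 0], 0.3]]}}

```text
clock: 11.48
eef_pos: [0.4931, 0.0867, 0.2425]
tool_rot: [0.595, 0.803, -0.0, -0.0]
ft_force: [-0.0, 0.1, -0.1]
grip_width: 0.0258
grasp_force: 0.0
```

```bash
python3 w.py wr2
```

```text
11.4833 [ 0.174  0.245 -0.004  1.323 -0.     1.449] [0.4931 0.0867 0.2425] [-0.   0.1 -0.1] 0.02583688729605645
tool y deg 16.926189344405827 z [-1.3e-03 -3.0e-04 -1.0e+00]
plate ((492.9954833984375, 86.69583129882812), (149.91122436523438, 122.14872741699219), 9.726787567138672) 0.04969620364023492
post 1 262 [0.4771 0.1229 0.0875] [0.4937 0.1395 0.0963] [0.4854 0.1312 0.0919]
post -1 234 [0.4922 0.0349 0.085 ] [0.5083 0.0513 0.0962] [0.5003 0.0431 0.0906]
wings 480 ((492.81292724609375, 87.11934661865234), (8.177616119384766, 57.037166595458984), 16.895673751831055) [0.4925 0.0883 0.0853] 0.09097165148262829 dir deg 107.10124286500057
```

View pics/wr2.png

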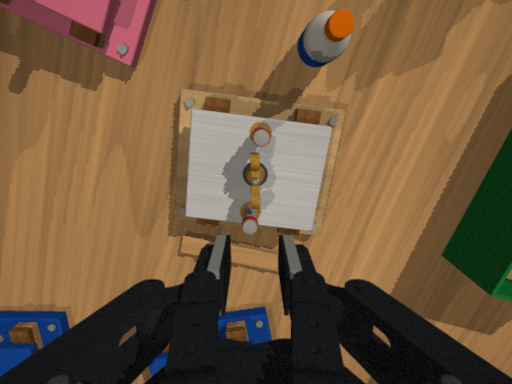

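The wings at (255,180) point at 107°, so the joint reads about 3.81. The plate top has dropped from 52.6 to 49.7 mm, so it is tight on the slats. The bottle and slat have not moved and the gripper is clear.

```bash
python3 -c "
from workcell import bot
print(bot.job_done())"
```

```text
the job is handed in; nothing more can be done
None
```

The wing nut is fully home at its stop (joint about 3.8 rad), the plate sits tight on the slats, the nut is released, and the job was handed in at about 11.5 s; the judging result was not shown.

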